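Gauge two stool bushes: the good one on the post, the bad one to scrap

ROBOT

A 6-joint arm with a two-finger parallel gripper is mounted at the origin on the work surface. World frame = base frame: x ahead of the robot, y to its left, z up, the work surface at z = 0. Lengths are in m, angles in rad, forces in N, time in s.
With the tool pointing down it reaches from about 0.325 to 0.775 m from the base axis. Payload 5.5 kg.
Tool frame: the origin (TCP) lies midway between the tips of the shut fingers; the grasp point (between the pads) lies bot.hold_point_z behind it (bot.hold_point_z is the distance from the TCP to the grasp point, in m); z points along the fingers, y is the line along which they close (so a half turn about z gives the same grasp; the last joint's range is limited). The gripper opens to 88 mm and grips with 3 to 60 N. Pads are 20 mm wide; open, the fingers measure 115 mm over their backs; the gripper's body (75 mm by 178 mm) begins 61 mm behind the grasp point.
Start: joints at [1.269, 0.091, 1.231, -0, 1.82, -0.057], TCP at [0.145, 0.582, 0.223] pointing down, gripper open.
Joint ranges: [-2.87, 2.87], [-0.86, 2.18], [0.17, 2.46], [-1.51, 4.65], [0.06, 2.69], [-2.65, 2.65]. Speed limits (rad/s): [2.57, 2.57, 3.01, 3.14, 3.14, 3.14].

INTERFACE

Orientations are given as a unit quaternion [x, y, z, w].
In Python, from workcell import bot, imaging gives the robot as it stands. The module is installed in compiled form; this text tells all that it offers.
- The arm moves only by the shell command python3 -m crank 'ROWS' [OPENING] [FORCE]. ROWS is JSON, a list of rows, each an object of numbers: "dx", "dy", "dz": the shift along the tool's x, y, z in mm; "twist": the turn about the tool's z in units of 6 degrees (1.0 is 6 degrees). In form: [{"dx": .., "dy": .., "dz": .., "twist": ..}, ...]. A call has 1 to 8 rows; each row shifts and turns the commanded pose from where the row before left it, along the tool's axes as they then stand; what a row does not reach is not made up. A row lasts 1/12 s, in which the tool goes at most 41.7 mm and 7.16 degrees, less where a joint would pass 70% of its speed; a pose out of reach is approached as far as the arm can. A call with a gripper value outside its range is refused whole. OPENING is the finger opening in mm, from 0 to 87.8, set as the call begins (- or left out, the last holds). The fingers move at their own pace and stop on an object; FORCE is the grip in N (left out, the last holds). Time passes only in rows, so rows that do not move let the fingers close. It gives the time, the measured TCP pose, the force, the opening and the grip force at its end, in the units of the state.
- bot.state(): the state, without advancing time (a new reading comes with each control period).
- imaging.get_image(name): name is "scene" or "top" or "wrist"; returns (picture, depth): 420x560x3 uint8, red, green, blue; 420x560 float32, m along the optical axis (not along the pixel's ray), 0 where there is no reading.
- imaging.calibration(name): a dict with "fov_y" (degrees; the focal length in pixels is half the picture's height over the tangent of half this angle, whatever the lens; pixels are square), "cx", "cy" (the principal point, pixels), "R" (3x3) and "t" (3): a world point X has camera coordinates R X + t; the wrist camera has in their place "mount" (4x4, takes a point from camera to tool coordinates, whose origin is the TCP and whose axes are the flange's). Camera axes: x right, y down, z forward; pixel columns grow to the right and rows downward; lengths in m; the calibration is good to about 2 mm. The wrist camera is an equidistant fisheye: a pixel r from the principal point sees the ray r / f radians off the axis. A picture is of the moment at which its call begins: read the wrist's pose just before it. calibration takes no time and is no camera call.
- bot.finish_job(): hands the job in; it is judged then, once.
The state is a dict: "time": time; "joint_pos": joint angles; "dq": joint speeds; "tau": joint torques, N m; "tcp_pos": TCP position; "tool_rot": TCP orientation; "contact_force": force on the tool from outside, world axes, zero at the start; "moment": the same for the moment, N m; "width": opening from 0.0 (shut) to 1.0 (fully open); "gripper_force": force on a finger pad.
Only numpy, scipy, OpenCV 4.12 (cv2) and the standard library are available. Lean on these libraries where they do the work, as an engineer would, in place of code of your own. Each camera call takes 0.05 s, during which the arm holds its last target. There are 200 camera calls.

TASK

Sort the two white nylon stool bushes by their fit on the steel gauge post. Slide the bush whose bore passes over the post down it until it sits flat on the gauge's foot, and put the other bush, whose bore is too small for the post, in the red scrap tray. Let go of both; either may be done first.

Things in the scene. Friction and masses are not known exactly. Their poses are not given: they have to be found in the camera images.
- bush_wide: Loose white nylon bush with a wide bore (fits the post): an upright tube, outer diameter 50 mm, bore 36 mm, height 40 mm, 30 to 60 g, standing on the yellow bench. Origin on its axis at the underside; z up along the bore.
- bush_narrow: Loose white nylon bush with a narrow bore (too small for the post): same outside, diameter 50 mm and height 40 mm, but bore only 16 mm, 55 to 115 g, standing on the bench. Origin on its axis at the underside; z up along the bore.
- gauge: Steel gauge, fixed to the bench: round foot 110 mm in diameter and 12 mm thick, with one upright post 22 mm in diameter at its centre. The top of the post is 72 mm above the bench and its last 12 mm taper to 12 mm diameter. Origin at the centre of the foot's underside, on the bench; z up along the post.
- tray: Red square open scrap tray, fixed to the bench: 160 x 160 mm outside, 50 mm high, walls and floor 5 mm thick, empty. Origin at the centre of its underside, on the bench; x and y along its sides, z up.
There are look-alikes about, which are no part of the job. What is shaped like the bush_narrow but green is not meant.

How it is judged:
By the outcome, as a careful person would: the job done as asked, in the order asked, and still so for the second after the job is handed in, with the robot touching nothing.
It also fails if it takes over 58 s, if anything falls off the work surface, if the arm or the gripper's body presses on something with over 40 N, if the wrist force passes 120 N, or if a joint passes its speed limit or range.

## Working session

There is one attempt and no reset: what is moved stays moved. The work goes in short steps, Python scripts to look and compute and a shell command to move; the robot and the scene stay as the last step left them, time stands still between calls to the robot, and variables do not carry over. Pictures are saved under pics/ and viewed, at most 10 in all, crops included, and the job is handed in when it is done.

```bash
mkdir -p pics; python3 - <<'E'
from workcell import bot, imaging
import cv2,numpy as np
s=bot.state();print(s,bot.hold_point_z)
for n in("top","scene"):
    p,d=imaging.get_image(n);cv2.imwrite(f"pics/{n}0.png",p[:,:,::-1]);np.savez(f"{n}0.npz",p=p,d=d)
    print(imaging.calibration(n))
print(imaging.calibration("wrist"))
E
```

```text
{'time': 0.0, 'joint_pos': array([ 1.26930725e+00,  9.18474536e-02,  1.23186096e+00,  4.37193685e-06,
        1.81977015e+00, -5.67007233e-02]), 'dq': array([ 6.37850023e-05, -5.90513084e-04, -1.29102187e-03, -6.48681713e-04,
       -6.42954302e-04, -1.07315864e-04]), 'tau': array([ 1.28887848e-03, -4.46465850e+01, -4.06443393e+01,  6.97937747e-02,
        2.96169310e-02, -1.65761398e-04]), 'tcp_pos': array([0.14532734, 0.58184299, 0.22152777]), 'tool_rot': array([ 1.22088234e-01,  9.92518803e-01, -9.27494658e-04, -1.70062153e-04]), 'contact_force': array([0.98168806, 0.41070942, 0.32996007]), 'moment': array([-0.0190488 ,  0.00639705,  0.03725136]), 'gripper_force': 0.0, 'width': 0.9982993042041345} 0.0187
{'fov_y': 56.69061789827156, 'cx': 278.6116892996971, 'cy': 209.76843980412238, 'R': array([[ 0.02152368, -0.99969726, -0.01192146],
       [-0.98183875, -0.01888803, -0.18877475],
       [ 0.18849243,  0.01576808, -0.98194805]]), 't': array([0.00108838, 0.53351021, 0.86207534])}
{'fov_y': 52.024597034302744, 'cx': 271.3629404321385, 'cy': 207.8452324143853, 'R': array([[-0.54644564,  0.83718632,  0.02272085],
       [ 0.54065147,  0.37335175, -0.75385971],
       [-0.6396039 , -0.39965929, -0.65664245]]), 't': array([ 0.3023417 , -0.2699638 ,  1.29327344])}
{'fov_y': 65.70646984690485, 'cx': 282.4672498092096, 'cy': 210.90474062307158, 'mount': array([[-2.80478393e-04, -9.58968073e-01, -2.83513945e-01,
         7.71845933e-02],
       [ 9.99999822e-01, -1.19808599e-04, -5.84047889e-04,
        -1.38385009e-03],
       [ 5.26115870e-04, -2.83514059e-01,  9.58967936e-01,
        -1.61632814e-01],
       [ 0.00000000e+00,  0.00000000e+00,  0.00000000e+00,
         1.00000000e+00]])}
```

View pics/top0.png

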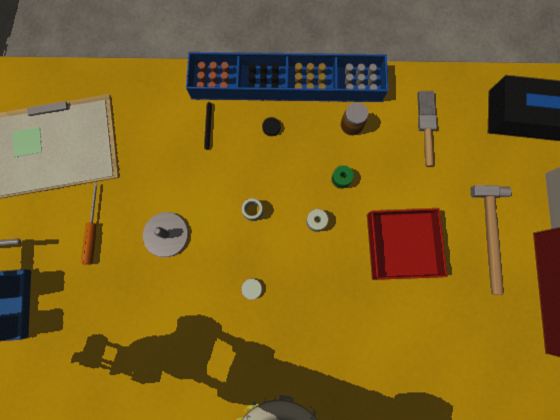

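View pics/scene0.png

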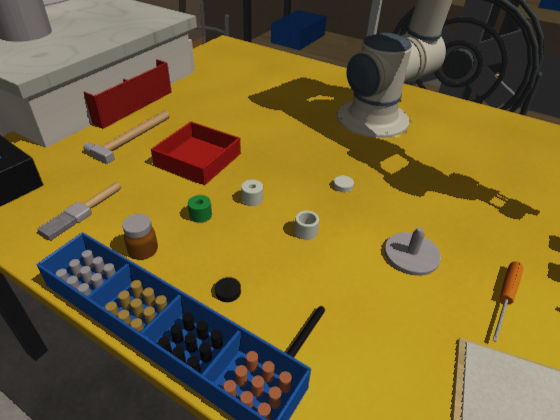

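The top view shows the wide bush at (252,209), the narrow one at (318,220), the gauge at (166,234), the tray at (408,244), a flat white cap at (252,289) and a green look-alike at (343,177). The scene view agrees.

```bash
cat > h.py <<'E'
from workcell import bot, imaging
import cv2,numpy as np
from scipy.spatial.transform import Rotation as Ro
def world(n,d):
    c=imaging.calibration(n);v,u=np.indices(d.shape);f=d.shape[0]/2/np.tan(np.radians(c["fov_y"])/2)
    P=np.stack([(u-c["cx"])/f*d,(v-c["cy"])/f*d,d],-1)
    return (P-c["t"])@c["R"]
def plane(n,uv,z):
    c=imaging.calibration(n);f=210/np.tan(np.radians(c["fov_y"])/2)
    r=np.array([(uv[0]-c["cx"])/f,(uv[1]-c["cy"])/f,1])@c["R"];o=-c["t"]@c["R"]
    return o+r*(z-o[2])/r[2]
def totool(p):
    s=bot.state();R=Ro.from_quat(s["tool_rot"]);return R.inv().apply(np.array(p)-s["tcp_pos"])*1000
E
python3 - <<'E'
from h import *
for n,seeds in(("top",dict(wide=(252,209),narrow=(318,220),gauge=(166,234),tray=(408,244))),("scene",dict(wide=(307,225),narrow=(252,192),gauge=(413,250),tray=(197,152)))):
    z=np.load(n+"0.npz");p,d=z["p"],z["d"];W=world(n,d)
    for k,(u,v) in seeds.items():
        r=90 if k=="tray" else 34
        sl=np.s_[max(v-r,0):v+r,u-r:u+r];w=W[sl];ok=d[sl]>0
        zl,zh={"wide":(.034,.046),"narrow":(.034,.046),"gauge":(.007,.018),"tray":(.044,.056)}[k]
        m=(ok&(w[...,2]>zl)&(w[...,2]<zh)).astype(np.uint8)
        nl,lab,st,ce=cv2.connectedComponentsWithStats(m)
        if k!="tray" and nl<2: print(n,k,"none");continue
        i=1+st[1:,4].argmax();mm=lab==i
        ct=max(cv2.findContours(mm.astype(np.uint8),0,2)[0],key=cv2.contourArea)
        q=w[mm]; print(n,k,"mean",q.mean(0).round(4),"mid",((q.min(0)+q.max(0))/2).round(4),"ext",np.ptp(q,axis=0).round(4),mm.sum())
        if k=="tray": print(np.round(cv2.minAreaRect((q[:,:2]*1000).astype(np.float32)),1) if 0 else cv2.minAreaRect((q[:,:2]*1000).astype(np.float32)))
        if k in("wide","narrow"):
            e=cv2.fitEllipse(ct);print("  ell",plane(n,(e[0][0]+u-r,e[0][1]+v-r),.04).round(4),e[1])
        if k=="gauge":
            t=ok&(w[...,2]>.064)&(w[...,2]<.08);print("  post",w[t].mean(0).round(4) if t.any() else None)
E
```

```text
top wide mean [0.5385 0.0767 0.0402] mid [0.5389 0.0759 0.0396] ext [0.0486 0.0481 0.0109] 179
  ell [0.5384 0.0767 0.04  ] (20.202356338500977, 20.22654914855957)
top narrow mean [ 0.5151 -0.0791  0.0407] mid [ 0.5153 -0.0788  0.0397] ext [0.0489 0.0473 0.0107] 312
  ell [ 0.5153 -0.0791  0.04  ] (20.034677505493164, 20.4923038482666)
top gauge mean [0.4754 0.286  0.0127] mid [0.4763 0.2871 0.0124] ext [0.1079 0.108  0.0099] 1468
  post [0.4762 0.2858 0.0702]
top tray mean [ 0.4636 -0.2897  0.0502] mid [ 0.4618 -0.2868  0.0497] ext [0.167  0.1677 0.0115] 701
((462.5622253417969, -286.98565673828125), (159.84056091308594, 161.3189239501953), 3.3577048778533936)
scene wide mean [0.5404 0.078  0.0384] mid [0.5398 0.0782 0.0386] ext [0.05   0.0483 0.0091] 211
  ell [0.5418 0.0792 0.04  ] (16.78429412841797, 23.958417892456055)
scene narrow mean [ 0.5177 -0.0769  0.0389] mid [ 0.5156 -0.0781  0.0382] ext [0.0504 0.0484 0.0084] 252
  ell [ 0.5191 -0.0758  0.04  ] (14.551434516906738, 21.73900032043457)
scene gauge mean [0.4836 0.29   0.0117] mid [0.477  0.2886 0.0124] ext [0.1086 0.1086 0.0109] 1542
  post [0.4785 0.2888 0.0689]
scene tray mean [ 0.4682 -0.2828  0.0477] mid [ 0.4628 -0.2858  0.0483] ext [0.1691 0.1694 0.0086] 536
((462.6386413574219, -286.26898193359375), (163.14222717285156, 163.44256591796875), 3.5734050273895264)
```

```bash
for i in 1; do python3 -m crank '[{"dx":-30,"dy":-24},{"dx":-30,"dy":-24},{"dx":-30,"dy":-24},{"dx":-30,"dy":-24},{"dx":-30,"dy":-24},{"dx":-30,"dy":-24},{"dx":-30,"dy":-24},{"dx":-30,"dy":-24}]' 80 15
python3 -m crank '[{"dx":-30,"dy":-24},{"dx":-30,"dy":-24},{"dx":-30,"dy":-24},{"dx":-30,"dy":-24},{"dx":-30,"dy":-24},{"dx":-30,"dy":-24},{"dx":-30,"dy":-24},{"dx":-5,"dy":-5}]'; done
python3 -c "
from h import *
print(totool([.539,.077,.012]),bot.state()['tool_rot'])
s=bot.state();p,d=imaging.get_image('wrist');cv2.imwrite('pics/w1.png',p[:,:,::-1])"
```

```text
[-504.29885546 -394.05853495  210.28526761] [ 1.22086433e-01  9.92519110e-01 -8.37063997e-04 -1.39291391e-04]$[0]: bad value
$[0]: bad value
```

View pics/w1.png

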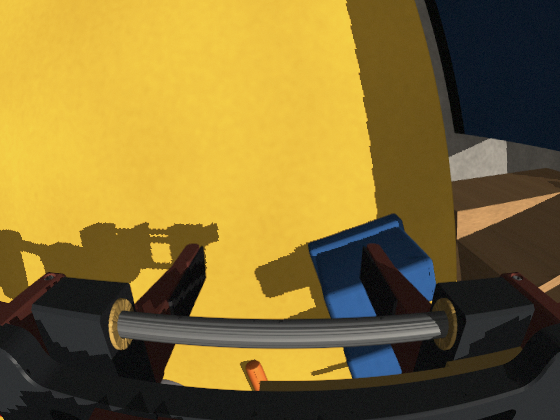

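The call was refused and the arm didn't move, so the wrist view shows only bare bench and a blue box. Each row probably needs all four keys.

```bash
python3 -m crank '[{"dx":-30,"dy":-24,"dz":0,"twist":0},{"dx":-30,"dy":-24,"dz":0,"twist":0},{"dx":-30,"dy":-24,"dz":0,"twist":0},{"dx":-30,"dy":-24,"dz":0,"twist":0},{"dx":-30,"dy":-24,"dz":0,"twist":0},{"dx":-30,"dy":-24,"dz":0,"twist":0},{"dx":-30,"dy":-24,"dz":0,"twist":0},{"dx":-30,"dy":-24,"dz":0,"twist":0}]' 80 15
python3 -c "
from h import *
print(totool([.539,.077,.012]))"
```

```text
time: 0.82
tcp_pos: [0.3323, 0.336, 0.2224]
tool_rot: [0.122, 0.993, -0.0, -0.0]
contact_force: [0.8, 0.8, 0.1]
width: 0.908
gripper_force: 0.0
[-263.22714184 -201.29666674  210.44622773]
```

```bash
python3 -m crank '[{"dx":-32,"dy":-24,"dz":8,"twist":0},{"dx":-32,"dy":-24,"dz":8,"twist":0},{"dx":-32,"dy":-24,"dz":8,"twist":0},{"dx":-32,"dy":-24,"dz":8,"twist":0},{"dx":-32,"dy":-24,"dz":8,"twist":0},{"dx":-32,"dy":-24,"dz":8,"twist":0},{"dx":-32,"dy":-24,"dz":8,"twist":0},{"dx":-32,"dy":-24,"dz":8,"twist":0}]'
python3 -c "
from h import *
print(totool([.539,.077,.012]))
p,d=imaging.get_image('wrist');cv2.imwrite('pics/w2.png',p[:,:,::-1])"
```

```text
time: 1.48
tcp_pos: [0.5344, 0.0875, 0.158]
tool_rot: [0.122, 0.993, 0.0, -0.0]
contact_force: [0.6, 0.4, 0.1]
width: 0.909
gripper_force: 0.0
[ -7.06406182  -9.03487159 146.02272529]
```

View pics/w2.png

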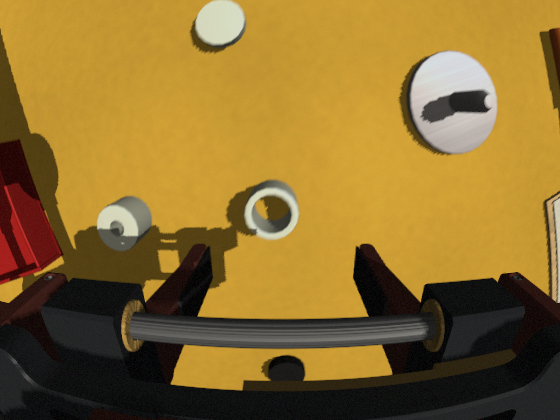

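The wrist view shows the wide bush's rim at about (271,213), the narrow bush at (118,228) and the gauge post top at (489,102). I'll cast these rays as a check.

```bash
cat >> h.py <<'E'
def wrist(uv,z):
    c=imaging.calibration("wrist");f=210/np.tan(np.radians(c["fov_y"])/2)
    q=np.array([uv[0]-c["cx"],uv[1]-c["cy"]]);r=np.hypot(*q);th=r/f
    ray=np.r_[q/r*np.sin(th),np.cos(th)];s=bot.state();R=Ro.from_quat(s["tool_rot"]).as_matrix();M=c["mount"]
    o=s["tcp_pos"]+R@M[:3,3];w=R@M[:3,:3]@ray;return o+w*(z-o[2])/w[2]
E
python3 -c "
from h import *
for uv,z in(((271,213),.04),((118,228),.04),((489,102),.072)):
  p=wrist(uv,z);print(p,totool(p))"
```

```text
[0.54013946 0.0682932  0.04      ] [ -6.59138466 -11.74990291 115.14221451]
[ 0.51775679 -0.0839418   0.04      ] [ -22.53025168 -164.79215949  115.84753451]
[0.48137409 0.2750054  0.072     ] [101.45977764 173.87302861  82.3340037 ]
```

```bash
python3 -c "
from h import *
print(totool([.539,.077,.012]))
s=bot.state();p,d=imaging.get_image('wrist')
m=(p.min(2)>120).astype(np.uint8);n,l,st,ce=cv2.connectedComponentsWithStats(m)
for i in range(1,n):
  if st[i,4]>300:print(st[i],wrist(st[i,:2]+st[i,2:4]/2,.04))"
```

```text
[ -3.35029108  -3.46434955 143.1056142 ]
[ 201    0   50   39 1596] [0.36210942 0.07729476 0.04      ]
[ 418   46   86  103 5542] [0.47352836 0.26926889 0.04      ]
[ 251  183   55   53 1035] [0.53655803 0.07863428 0.04      ]
[100 201  43  37 973] [ 0.50818469 -0.07326698  0.04      ]
```

```bash
python3 -m crank '[{"dx":-2,"dy":-3,"dz":30,"twist":0},{"dx":0,"dy":0,"dz":30,"twist":0},{"dx":0,"dy":0,"dz":30,"twist":0},{"dx":0,"dy":0,"dz":25,"twist":0},{"dx":0,"dy":0,"dz":20,"twist":0},{"dx":0,"dy":0,"dz":8,"twist":0},{"dx":0,"dy":0,"dz":0,"twist":0},{"dx":0,"dy":0,"dz":0,"twist":0}]'
python3 -m crank '[{"dx":0,"dy":0,"dz":0,"twist":0},{"dx":0,"dy":0,"dz":0,"twist":0},{"dx":0,"dy":0,"dz":0,"twist":0},{"dx":0,"dy":0,"dz":0,"twist":0},{"dx":0,"dy":0,"dz":0,"twist":0},{"dx":0,"dy":0,"dz":0,"twist":0},{"dx":0,"dy":0,"dz":0,"twist":0},{"dx":0,"dy":0,"dz":0,"twist":0}]' 40 15
```

```text
time: 2.25
tcp_pos: [0.5348, 0.0863, 0.0163]
tool_rot: [0.122, 0.993, 0.0, 0.0]
contact_force: [0.4, -0.5, -0.1]
width: 0.909
gripper_force: 0.0
time: 2.92
tcp_pos: [0.5352, 0.0859, 0.0163]
tool_rot: [0.122, 0.993, 0.0, 0.001]
contact_force: [0.2, -0.6, 4.2]
width: 0.551
gripper_force: 15.0
```

```bash
python3 -m crank '[{"dx":0,"dy":0,"dz":0,"twist":0},{"dx":0,"dy":0,"dz":0,"twist":0},{"dx":0,"dy":0,"dz":0,"twist":0},{"dx":-2,"dy":0,"dz":0,"twist":0},{"dx":-3,"dy":0,"dz":0,"twist":0},{"dx":0,"dy":0,"dz":0,"twist":0},{"dx":0,"dy":0,"dz":0,"twist":0}]' 75
python3 -m crank '[{"dx":0,"dy":0,"dz":0,"twist":0},{"dx":0,"dy":0,"dz":0,"twist":0},{"dx":0,"dy":0,"dz":0,"twist":0},{"dx":0,"dy":0,"dz":0,"twist":0},{"dx":0,"dy":0,"dz":0,"twist":0},{"dx":0,"dy":0,"dz":0,"twist":0},{"dx":0,"dy":0,"dz":0,"twist":0},{"dx":0,"dy":0,"dz":0,"twist":0}]' 40 15
python3 -m crank '[{"dx":0,"dy":0,"dz":5,"twist":0},{"dx":0,"dy":0,"dz":-10,"twist":0},{"dx":0,"dy":0,"dz":-20,"twist":0},{"dx":0,"dy":0,"dz":-25,"twist":0},{"dx":0,"dy":0,"dz":-25,"twist":0},{"dx":0,"dy":0,"dz":-25,"twist":0},{"dx":0,"dy":0,"dz":0,"twist":0},{"dx":0,"dy":0,"dz":0,"twist":0}]'
python3 -c "
from h import *
print(totool([.477,.287,.13]))
p,d=imaging.get_image('wrist');cv2.imwrite('pics/w3.png',p[:,:,::-1])"
```

```text
time: 3.5
tcp_pos: [0.5398, 0.0847, 0.0155]
tool_rot: [0.122, 0.993, -0.0, -0.0]
contact_force: [-0.1, -0.3, 0.6]
width: 0.857
gripper_force: 0.0
time: 4.17
tcp_pos: [0.5396, 0.0848, 0.0157]
tool_rot: [0.122, 0.993, 0.0, 0.0]
contact_force: [-0.4, 0.1, 0.4]
width: 0.558
gripper_force: 15.0
time: 4.83
tcp_pos: [0.5406, 0.0849, 0.1174]
tool_rot: [0.122, 0.993, 0.0, 0.002]
contact_force: [-0.3, -0.1, -1.3]
width: 0.556
gripper_force: 15.0
[110.63952033 180.71252894 -12.75372854]
```

View pics/w3.png

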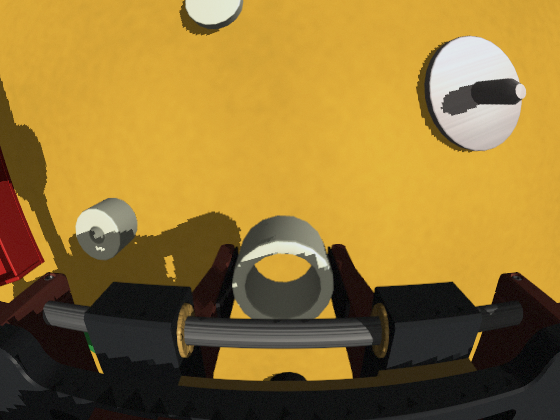

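The bush is held upright between the fingers, with its top rim centred near (283,281). The gauge post top is at (520,92).

```bash
python3 -c "
from h import *
s=bot.state();z=s['tcp_pos'][2]
print(totool(wrist((283,281),z-.0157+.04)),wrist((520,92),.072))"
python3 -m crank '[{"dx":10,"dy":15,"dz":0,"twist":0},{"dx":18,"dy":30,"dz":0,"twist":0},{"dx":18,"dy":30,"dz":0,"twist":0},{"dx":18,"dy":30,"dz":0,"twist":0},{"dx":18,"dy":30,"dz":0,"twist":0},{"dx":18,"dy":30,"dz":0,"twist":0},{"dx":10,"dy":15,"dz":0,"twist":0},{"dx":0,"dy":0,"dz":0,"twist":0}]'
python3 -m crank '[{"dx":0,"dy":0,"dz":0,"twist":0},{"dx":0,"dy":0,"dz":0,"twist":0},{"dx":0,"dy":0,"dz":0,"twist":0},{"dx":0,"dy":0,"dz":0,"twist":0}]'
python3 -c "
from h import *
print(totool([.477,.287,.13]))
p,d=imaging.get_image('wrist');cv2.imwrite('pics/w4.png',p[:,:,::-1])"
```

```text
[  1.62146602  -1.22318178 -24.30074999] [0.47618244 0.2830166  0.072     ]
time: 5.55
tcp_pos: [0.474, 0.289, 0.113]
tool_rot: [0.12, 0.993, -0.0, -0.002]
contact_force: [-0.5, 1.0, -0.5]
width: 0.551
gripper_force: 15.0
time: 5.88
tcp_pos: [0.4769, 0.2848, 0.1152]
tool_rot: [0.123, 0.992, -0.0, -0.0]
contact_force: [0.2, 0.2, -0.1]
width: 0.555
gripper_force: 15.0
[  0.46797591   2.09958601 -14.78447732]
```

View pics/w4.png

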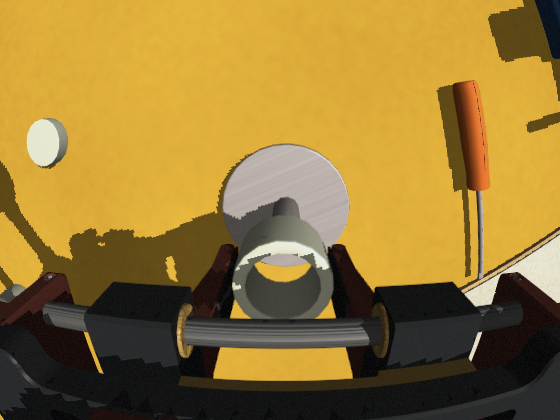

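The bush is centred over the foot, which spans (222–350, 145–265). I'll lower it.

```bash
python3 -m crank '[{"dx":0,"dy":1,"dz":12,"twist":0},{"dx":0,"dy":0,"dz":12,"twist":0},{"dx":0,"dy":0,"dz":12,"twist":0},{"dx":0,"dy":0,"dz":12,"twist":0},{"dx":0,"dy":0,"dz":12,"twist":0},{"dx":0,"dy":0,"dz":12,"twist":0},{"dx":0,"dy":0,"dz":8,"twist":0},{"dx":0,"dy":0,"dz":0,"twist":0}]'
python3 -m crank '[{"dx":0,"dy":0,"dz":4,"twist":0},{"dx":0,"dy":0,"dz":3,"twist":0},{"dx":0,"dy":0,"dz":0,"twist":0},{"dx":0,"dy":0,"dz":0,"twist":0}]'
```

```text
time: 6.6
tcp_pos: [0.4755, 0.2864, 0.0327]
tool_rot: [0.122, 0.993, -0.001, -0.002]
contact_force: [-0.5, -0.8, -0.3]
width: 0.557
gripper_force: 15.0
time: 6.93
tcp_pos: [0.477, 0.2871, 0.0291]
tool_rot: [0.122, 0.993, 0.0, 0.0]
contact_force: [-0.4, -0.6, -0.9]
width: 0.554
gripper_force: 15.0
```

```bash
python3 -m crank '[{"dx":0,"dy":0,"dz":2,"twist":0},{"dx":0,"dy":0,"dz":0,"twist":0}]'
python3 -m crank '[{"dx":0,"dy":0,"dz":0,"twist":0},{"dx":0,"dy":0,"dz":0,"twist":0},{"dx":0,"dy":0,"dz":0,"twist":0},{"dx":0,"dy":0,"dz":0,"twist":0},{"dx":0,"dy":0,"dz":0,"twist":0},{"dx":0,"dy":0,"dz":-10,"twist":0},{"dx":0,"dy":0,"dz":-25,"twist":0},{"dx":0,"dy":0,"dz":-30,"twist":0}]' 80
python3 -m crank '[{"dx":0,"dy":0,"dz":-30,"twist":0},{"dx":0,"dy":0,"dz":-30,"twist":0},{"dx":0,"dy":0,"dz":-10,"twist":0},{"dx":0,"dy":0,"dz":0,"twist":0}]'
python3 -c "
from h import *
print(totool([.516,-.078,.013]))
p,d=imaging.get_image('wrist');cv2.imwrite('pics/w5.png',p[:,:,::-1])"
```

```text
time: 7.1
tcp_pos: [0.4769, 0.2871, 0.0268]
tool_rot: [0.122, 0.993, 0.0, 0.0]
contact_force: [-0.1, -0.7, -0.4]
width: 0.56
gripper_force: 15.0
time: 7.77
tcp_pos: [0.4755, 0.2863, 0.0906]
tool_rot: [0.122, 0.993, -0.001, -0.002]
contact_force: [0.8, -0.1, -0.2]
width: 0.91
gripper_force: 0.0
time: 8.1
tcp_pos: [0.4782, 0.2878, 0.1662]
tool_rot: [0.122, 0.993, 0.002, 0.003]
contact_force: [0.9, 0.6, -0.1]
width: 0.913
gripper_force: 0.0
[-124.43978086 -346.49362981  152.22230327]
```

View pics/w5.png

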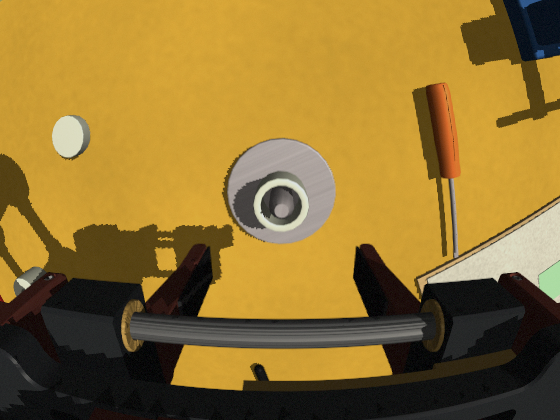

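The wide bush is on the post, at about (281,203), sitting on the foot. Next is the narrow bush.

```bash
python3 -m crank '[{"dx":-10,"dy":-27,"dz":0,"twist":0},{"dx":-13,"dy":-36,"dz":0,"twist":0},{"dx":-13,"dy":-36,"dz":0,"twist":0},{"dx":-13,"dy":-36,"dz":0,"twist":0},{"dx":-13,"dy":-36,"dz":0,"twist":0},{"dx":-13,"dy":-36,"dz":0,"twist":0},{"dx":-13,"dy":-36,"dz":0,"twist":0},{"dx":-13,"dy":-36,"dz":0,"twist":0}]'
python3 -m crank '[{"dx":-13,"dy":-36,"dz":0,"twist":0},{"dx":-10,"dy":-31,"dz":0,"twist":0},{"dx":0,"dy":0,"dz":20,"twist":0},{"dx":0,"dy":0,"dz":20,"twist":0},{"dx":0,"dy":0,"dz":10,"twist":0},{"dx":0,"dy":0,"dz":0,"twist":0},{"dx":0,"dy":0,"dz":0,"twist":0},{"dx":0,"dy":0,"dz":0,"twist":0}]'
python3 -c "
from h import *
print(totool([.516,-.078,.013]))
s=bot.state();p,d=imaging.get_image('wrist')
m=(p.min(2)>120).astype(np.uint8);n,l,st,ce=cv2.connectedComponentsWithStats(m)
for i in range(1,n):
  if st[i,4]>300:print(st[i],totool(wrist(st[i,:2]+st[i,2:4]/2,.04)))
cv2.imwrite('pics/w6.png',p[:,:,::-1])"
```

```text
time: 8.82
tcp_pos: [0.5059, -0.0099, 0.1588]
tool_rot: [0.122, 0.993, -0.0, -0.002]
contact_force: [0.6, 0.3, -0.8]
width: 0.909
gripper_force: 0.0
time: 9.48
tcp_pos: [0.5134, -0.0783, 0.1121]
tool_rot: [0.122, 0.993, -0.0, 0.0]
contact_force: [0.5, 0.6, 1.3]
width: 0.909
gripper_force: 0.0
[-2.40797427  0.9274521  99.08350303]
[389   0  46  16 546] [167.57648452  96.22066308  72.40712501]
[ 250  191   65   63 2326] [-1.26144136 -1.50548494 72.64460451]
```

View pics/w6.png

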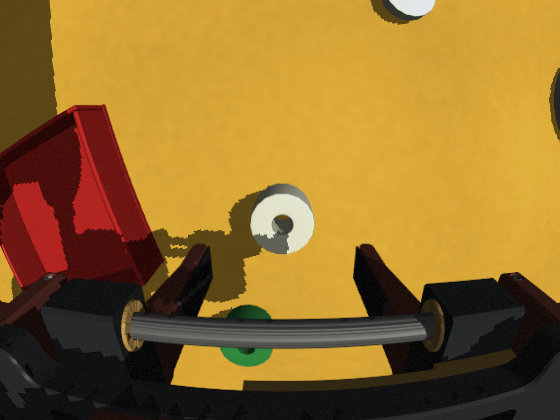

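The narrow bush sits between the fingers at (282,222), clear of the green one at (247,345). The tray is to the left.

```bash
python3 -m crank '[{"dx":-2,"dy":0,"dz":25,"twist":0},{"dx":0,"dy":0,"dz":30,"twist":0},{"dx":0,"dy":0,"dz":25,"twist":0},{"dx":0,"dy":0,"dz":14,"twist":0},{"dx":0,"dy":0,"dz":3,"twist":0},{"dx":0,"dy":0,"dz":0,"twist":0},{"dx":0,"dy":0,"dz":0,"twist":0}]'
python3 -m crank '[{"dx":0,"dy":0,"dz":0,"twist":0},{"dx":0,"dy":0,"dz":0,"twist":0},{"dx":0,"dy":0,"dz":0,"twist":0},{"dx":0,"dy":0,"dz":0,"twist":0},{"dx":0,"dy":0,"dz":0,"twist":0},{"dx":0,"dy":0,"dz":0,"twist":0},{"dx":0,"dy":0,"dz":0,"twist":0},{"dx":0,"dy":0,"dz":0,"twist":0}]' 40 20
python3 -m crank '[{"dx":0,"dy":0,"dz":-10,"twist":0},{"dx":0,"dy":0,"dz":-20,"twist":0},{"dx":0,"dy":0,"dz":-25,"twist":0},{"dx":0,"dy":0,"dz":-25,"twist":0},{"dx":0,"dy":0,"dz":-20,"twist":0},{"dx":0,"dy":0,"dz":0,"twist":0},{"dx":0,"dy":0,"dz":0,"twist":0},{"dx":0,"dy":0,"dz":0,"twist":0}]'
python3 -c "
from h import *
print(totool([.463,-.287,.115]))"
```

```text
time: 10.12
tcp_pos: [0.5162, -0.0792, 0.0165]
tool_rot: [0.122, 0.993, -0.0, 0.001]
contact_force: [0.2, -0.8, 0.1]
width: 0.912
gripper_force: 0.0
time: 10.78
tcp_pos: [0.5154, -0.0793, 0.0151]
tool_rot: [0.122, 0.993, -0.0, 0.0]
contact_force: [0.0, -0.2, 3.5]
width: 0.559
gripper_force: 20.0
time: 11.45
tcp_pos: [0.5145, -0.0791, 0.1131]
tool_rot: [0.122, 0.993, 0.0, -0.001]
contact_force: [-0.7, -0.1, -1.6]
width: 0.561
gripper_force: 20.0
[  -0.39813194 -214.23406652   -1.89854098]
```

```bash
python3 -m crank '[{"dx":0,"dy":-17,"dz":0,"twist":0},{"dx":0,"dy":-30,"dz":0,"twist":0},{"dx":0,"dy":-30,"dz":0,"twist":0},{"dx":0,"dy":-30,"dz":0,"twist":0},{"dx":0,"dy":-30,"dz":0,"twist":0},{"dx":0,"dy":-30,"dz":0,"twist":0},{"dx":0,"dy":-30,"dz":0,"twist":0},{"dx":0,"dy":-17,"dz":0,"twist":0}]'
python3 -m crank '[{"dx":0,"dy":0,"dz":0,"twist":0},{"dx":0,"dy":0,"dz":0,"twist":0},{"dx":0,"dy":0,"dz":0,"twist":0},{"dx":0,"dy":0,"dz":0,"twist":0}]'
```

```text
time: 12.12
tcp_pos: [0.4613, -0.2889, 0.1119]
tool_rot: [0.123, 0.992, 0.0, -0.002]
contact_force: [-1.0, -0.5, -1.3]
width: 0.562
gripper_force: 20.0
time: 12.45
tcp_pos: [0.4634, -0.2856, 0.1138]
tool_rot: [0.121, 0.993, 0.001, -0.001]
contact_force: [0.7, 0.4, -1.4]
width: 0.561
gripper_force: 20.0
```

```bash
python3 -m crank '[{"dx":0,"dy":0,"dz":20,"twist":0},{"dx":0,"dy":0,"dz":20,"twist":0},{"dx":0,"dy":0,"dz":20,"twist":0},{"dx":0,"dy":0,"dz":15,"twist":0},{"dx":0,"dy":0,"dz":10,"twist":0},{"dx":0,"dy":0,"dz":5,"twist":0},{"dx":0,"dy":0,"dz":2,"twist":0},{"dx":0,"dy":0,"dz":0,"twist":0}]'
python3 -m crank '[{"dx":0,"dy":0,"dz":0,"twist":0},{"dx":0,"dy":0,"dz":0,"twist":0},{"dx":0,"dy":0,"dz":0,"twist":0},{"dx":0,"dy":0,"dz":0,"twist":0},{"dx":0,"dy":0,"dz":0,"twist":0},{"dx":0,"dy":0,"dz":-10,"twist":0},{"dx":0,"dy":0,"dz":-20,"twist":0},{"dx":0,"dy":0,"dz":-30,"twist":0}]' 75
python3 -m crank '[{"dx":0,"dy":0,"dz":-30,"twist":0},{"dx":0,"dy":0,"dz":-30,"twist":0},{"dx":0,"dy":0,"dz":-20,"twist":0},{"dx":0,"dy":0,"dz":0,"twist":0},{"dx":0,"dy":0,"dz":0,"twist":0},{"dx":0,"dy":0,"dz":0,"twist":0}]'
python3 -c "
from h import *
p,d=imaging.get_image('scene');cv2.imwrite('pics/s2.png',p[:,:,::-1])
p,d=imaging.get_image('wrist');cv2.imwrite('pics/w7.png',p[:,:,::-1])"
```

```text
time: 13.12
tcp_pos: [0.4636, -0.2866, 0.0229]
tool_rot: [0.122, 0.993, -0.0, 0.0]
contact_force: [-0.3, 0.8, -1.3]
width: 0.557
gripper_force: 20.0
time: 13.78
tcp_pos: [0.4618, -0.2858, 0.081]
tool_rot: [0.122, 0.993, 0.001, -0.002]
contact_force: [0.7, -0.9, -0.2]
width: 0.854
gripper_force: 0.0
time: 14.28
tcp_pos: [0.463, -0.2866, 0.1618]
tool_rot: [0.122, 0.993, 0.0, -0.001]
contact_force: [0.9, 0.6, -0.6]
width: 0.851
gripper_force: 0.0
```

View pics/s2.png

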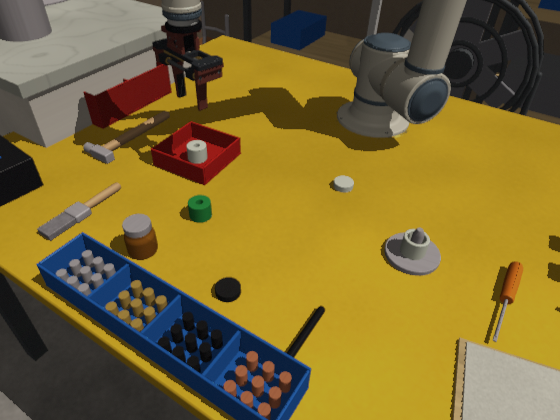

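View pics/w7.png

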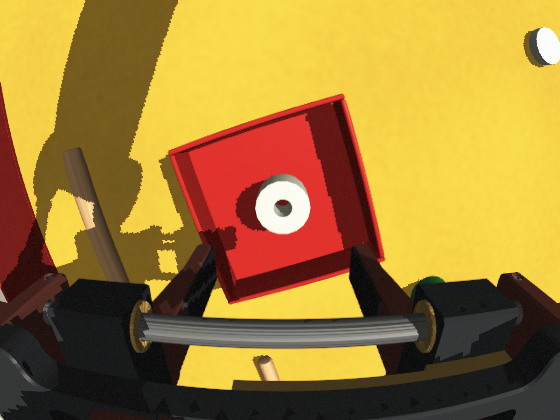

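The scene view shows the wide bush flat on the gauge foot at (416,243) and the narrow one in the tray at (197,152). The wrist view confirms the narrow one upright in the tray at (283,207), and the gripper is clear of everything.

```bash
python3 -c "
from workcell import bot
print(bot.finish_job())"
```

```text
the job is handed in; nothing more can be done
None
```

The job is handed in at about 14 s of the 58 s allowed: the wide bush sits flat on the gauge foot, the narrow bush is in the red scrap tray, and both are released.

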